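# Unscrew the brass lid of the silver thimble's jar

## Task

Two small screw-top display jars stand among the curios. Unscrew the brass lid of the jar that holds the silver thimble: twist it anti-clockwise, let go, take a fresh grip and twist again until it is loose, then lift it straight off and set it down, not drop it, right way up in the middle of the round green coaster. Leave the cream lid of the other jar, the one with the pink thimble, screwed shut.

Things in the scene. Friction and masses are not known exactly. Their poses are not given: they have to be found in the camera images.
- lid: Ribbed brass screw lid, a cap 54 mm across (55 over ribs), 32 tall, 80 g. Origin: centre of its open underside, z up; x points to the white dot on its top. Screwed on, its underside is 57 mm above the table. Grip across it from above at any yaw (the jar is narrower). A rubber seal makes it stiff to turn (about 0.1 N m). When loose it springs up 2 mm; it is clear of the neck after rising 35 mm.
- jar: Clear jar (50 mm across, silver thimble inside) fixed in a dark wooden foot 80 mm across, 12 tall; neck top at 82 mm. Origin: centre of foot's underside; x points to the white dot on the foot, z up. Shut, the lid's dot is 23 to 38 deg clockwise (seen from above) of the foot's dot; the lid turns anti-clockwise at one height, is loose from 70 deg past the foot's dot, meets a stop at 110: aim for 90.
- coaster: Round green coaster, 90 mm across and 5 mm thick, fixed flat on the table. Origin: centre of its underside. A lid standing on it has its underside 5 mm above the table.
- cream_lid (a joint): Turn of the cream-painted lid (same size as the brass one) on the other jar, the one with the pink thimble, that stands elsewhere on the table at least 0.25 m from the first jar: 0 rad shut, growing as it is unscrewed anti-clockwise. Leave it at 0.
Mind the look-alikes: they are no part of the job. What is meant by the coaster is not blue, and is the smaller of those in its own colour. What is shaped like the part that bears cream_lid but blue is not meant.

How it is judged:
On the way, in this order (a step that is already met when the one before it is completed fails the run):
1. the brass lid, still seated on its jar, has been turned anti-clockwise until its dot is more than 57 degrees past the foot's dot (angle between the x axis of lid and the x axis of jar, either way round above 1 rad and horizontal distance between lid and jar below 0.008 m and z of lid in the frame of jar below 0.068 m), for 0.1 s.
2. the brass lid is lifted clear off the neck (z of lid in the frame of jar above 0.09 m), for 0.1 s.
At the end, for the whole second after the job is handed in: the brass lid rests right way up (within 7 degrees) and still on the green coaster, its centre within 18 mm of the coaster's centre; the cream lid is turned by less than 0.2 rad (horizontal distance between lid and coaster below 0.018 m and z of lid in the frame of coaster between 0.001 and 0.009 m and angle between lid's own z axis and vertical below 0.12 rad and linear speed of lid below 0.02 m/s and value of joint cream_lid below 0.2 rad); the robot touches nothing.
It fails at once if the cream lid of the other jar is turned by more than 0.2 rad (value of joint cream_lid above 0.2 rad).
It fails at once if the brass lid is dropped (moves faster than 0.6 m/s with its underside less than 30 mm above the table) (linear speed of lid above 0.6 m/s and height (world z) of lid below 0.03 m).
It also fails if it takes over 51 s, if anything falls off the work surface, if the arm or the gripper's body presses on something with over 40 N, if the wrist force passes 120 N, or if a joint passes its speed limit or range.

## Robot

A 6-joint arm with a two-finger parallel gripper is mounted at the origin on the work surface. World frame = base frame: x ahead of the robot, y to its left, z up, the work surface at z = 0. Lengths are in m, angles in rad, forces in N, time in s.
With the tool pointing down it reaches from about 0.275 to 0.825 m from the base axis. Payload 5.2 kg.
Tool frame: the origin (TCP) lies on the centre line of the jaws, within the pads' length; the fingertips stand 17 mm ahead of it and the grasp point (between the pads) lies 2 mm behind it; z points along the fingers, y is the line along which they close (so a half turn about z gives the same grasp; the last joint's range is limited). The gripper opens to 93 mm and grips with 3 to 60 N. Pads are 15 mm wide; open, the fingers measure 128 mm over their backs; the gripper's body (75 mm by 188 mm) begins 65 mm behind the grasp point.
Start: joints at [-1.426, 0.259, 1.535, -0, 1.348, -0.203], TCP at [0.187, -0.517, 0.236] pointing down, gripper open.
Joint ranges: [-3.14, 3.14], [-0.91, 2.08], [0.19, 2.58], [-1.22, 4.36], [0.22, 2.71], [-3.12, 3.12]. Speed limits (rad/s): [2.57, 2.57, 3.14, 3.14, 3.14, 3.14].

## Interface

Orientations are given as a unit quaternion [w, x, y, z].
In Python, from rig import ctrl, fingers, solve_ik, monitor, imaging, finish_job gives the robot as it stands. Calls block until the motion is done:
- ctrl.move_pose(position, orientation): joint-space move of the TCP to a pose.
- ctrl.line_to(position, rotation=None, vel=0.15): straight line of the TCP; rotation=None keeps the orientation; vel is the mean speed in m/s.
- ctrl.set_joints(angles): joint-space move.
- fingers.open_jaws() and fingers.gripper_close(): open the fingers fully, or close them until they stop; the grip force is fixed at half the most.
- ctrl.wait(seconds).
- solve_ik(position, orientation): joint angles nearest the present ones, or None.
- monitor.observe(): the state.
- imaging.read_camera(name): name is "scene" or "side" or "wrist"; returns (picture, depth): 420x560x3 uint8, red, green, blue; 420x560 float32, m along the optical axis (not along the pixel's ray), 0 where there is no reading.
- imaging.camera_model(name): a dict with "intrinsics" (3x3 intrinsics, pixels), "k1" (the pictures are not rectified: a ray, as slopes to the right and down, at radius r is drawn at 1 + k1 r^2 times it, then the intrinsics apply), "view" (4x4, takes a point from world to camera coordinates). Camera axes: x right, y up, looking along -z (the intrinsics and any distortion apply to the point x, -y, -z); pixel columns grow to the right and rows downward; lengths in m; the calibration is good to about 2 mm. A picture is of the moment at which its call begins: read the wrist's pose just before it. camera_model takes no time and is no camera call; for the wrist camera it gives the pose at the moment of the call.
A pose or a line that the arm cannot do raises ctrl.Unreachable and nothing moves.
- finish_job(): hands the job in; it is judged then, once.
The state is a dict: "clock": time; "joints": joint angles; "qd": joint speeds; "tau": joint torques, N m; "tool_pos": TCP position; "eef_rot": TCP orientation; "wrist_force": force on the tool from outside, world axes, zero at the start; "ft_torque": the same for the moment, N m; "finger_gap": finger opening in m; "grip_force": force on a finger pad.
Only numpy, scipy, OpenCV 4.12 (cv2) and the standard library are available. Lean on these libraries where they do the work, as an engineer would, in place of code of your own. Each camera call takes 0.05 s, during which the arm holds its last target. There are 200 camera calls.

## Working session

There is one attempt and no reset: what is moved stays moved. The work goes in short steps, each a Python script; the robot and the scene stay as the last script left them, time stands still between calls to the robot, and variables do not carry over. Pictures are saved under pics/ and viewed, at most 10 in all, crops included, and the job is handed in when it is done.

```bash
mkdir -p pics; ls; python3 - <<'E'
from rig import imaging,monitor
import cv2,numpy as np,pickle
d={}
for n in ("scene","side"):
    p,z=imaging.read_camera(n); d[n]=(p,z,imaging.camera_model(n))
    cv2.imwrite(f"pics/{n}0.png",p[:,:,::-1])
    m=d[n][2]; print(n,m["intrinsics"],m["k1"],np.round(m["view"],3).tolist(),(z>0).mean())
pickle.dump(d,open("v0.pkl","wb"))
print(monitor.observe())
E
```

```text
pics
scene [[527.62014681   0.         280.70086328]
 [  0.         527.62014681 209.70983506]
 [  0.           0.           1.        ]] -0.12416769396452171 [[-0.599, 0.801, -0.015, 0.279], [-0.596, -0.433, 0.676, 0.222], [0.535, 0.414, 0.737, -1.141], [0.0, 0.0, 0.0, 1.0]] 0.9961139455782313
side [[436.37205878   0.         287.02368942]
 [  0.         436.37205878 214.39346078]
 [  0.           0.           1.        ]] -0.11741167631676794 [[0.986, -0.168, 0.019, -0.444], [0.118, 0.766, 0.632, -0.089], [-0.12, -0.621, 0.775, -0.721], [0.0, 0.0, 0.0, 1.0]] 0.9959013605442177
{'clock': 0.1, 'joints': array([-1.42581075e+00,  2.59254448e-01,  1.53592496e+00,  9.38611641e-06,
        1.34799830e+00, -2.02806969e-01]), 'qd': array([ 6.27245490e-05, -2.57721467e-03, -2.25694573e-03,  5.84411413e-04,
       -8.27682044e-04, -1.66741405e-03]), 'tau': array([ 1.58487339e-03, -4.38213336e+01, -2.84642833e+01,  7.19546084e-02,
        3.62529885e-02, -5.98565907e-05]), 'tool_pos': array([ 0.18740931, -0.51661658,  0.23492879]), 'eef_rot': array([-7.92066156e-04,  9.84917978e-01,  1.73020081e-01,  2.74837178e-05]), 'wrist_force': array([-0.48654214,  0.9596308 , -0.13157285]), 'ft_torque': array([0.02018552, 0.00527793, 0.0657369 ]), 'grip_force': 0.0, 'finger_gap': 0.09305407347916438}
```

View pics/scene0.png

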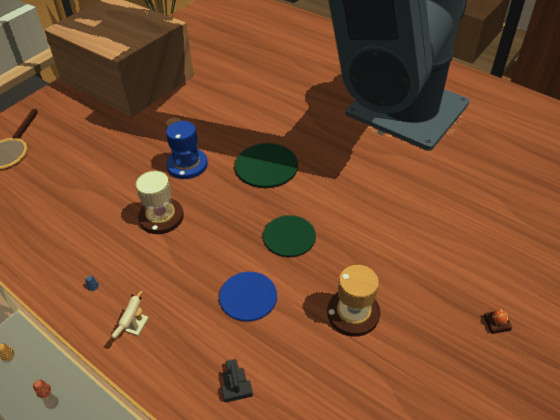

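View pics/side0.png

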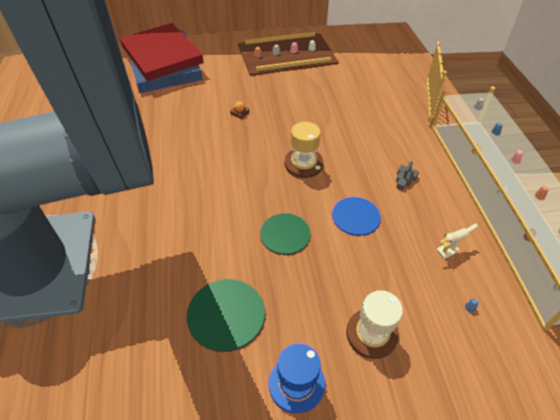

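Candidates:
- **Lid:** brass jar at scene (358,285) / side (305,137), cream jar at scene (154,190), blue jar at scene (182,140). I choose the brass one.
- **Coaster:** small green at scene (290,236) / side (285,234), large green at scene (267,165), blue at scene (248,296). I choose the small green one.

Next I measure these in both views and take a close crop.

```bash
cat > h.py <<'E'
import numpy as np,cv2
def ray(m,uv):
    uv=np.asarray(uv,float).reshape(-1,1,2)
    s=cv2.undistortPoints(uv,m["intrinsics"],np.array([m["k1"],0,0,0.])).reshape(-1,2)
    d=np.c_[s[:,0],-s[:,1],-np.ones(len(s))]
    R=m["view"][:3,:3];t=m["view"][:3,3]
    return -R.T@t, d@R          # origin, directions (unit depth)
def plane(m,uv,z):
    o,d=ray(m,uv); return o+d*((z-o[2])/d[:,2])[:,None]
def cloud(m,z,mask):
    v,u=np.nonzero(mask&(z>0)); o,d=ray(m,np.c_[u,v]); return o+d*z[v,u][:,None],np.c_[u,v]
def tri(ms,uvs):
    A=np.zeros((3,3));b=np.zeros(3)
    for m,uv in zip(ms,uvs):
        o,d=ray(m,uv);d=d[0]/np.linalg.norm(d[0]);P=np.eye(3)-np.outer(d,d);A+=P;b+=P@o
    x=np.linalg.solve(A,b)
    return x,[float(np.linalg.norm(np.cross(x-ray(m,u)[0],ray(m,u)[1][0]/np.linalg.norm(ray(m,u)[1][0])))) for m,u in zip(ms,uvs)]
def hsv(p): return cv2.cvtColor(p,cv2.COLOR_RGB2HSV)
def blob(mask,near):
    n,l,s,c=cv2.connectedComponentsWithStats(mask.astype(np.uint8))
    k=l[near[1],near[0]]; return l==k if k else None
E
python3 - <<'E'
from h import *
import pickle
d=pickle.load(open("v0.pkl","rb"))
S={"scene":((358,287),(290,236)),"side":((305,133),(285,234))}
cs={};crops=[]
for n,(a,b) in S.items():
    p,z,m=d[n];H=hsv(p)
    print(n,"hsv lid",H[a[1],a[0]],"coaster",H[b[1],b[0]])
    br=blob((H[...,0]>14)&(H[...,0]<28)&(H[...,1]>110)&(H[...,2]>120),a)
    P,_=cloud(m,z,br); zt=np.percentile(P[:,2],90); top=P[abs(P[:,2]-zt)<.004]
    c,r=cv2.minEnclosingCircle(top[:,:2].astype(np.float32)); print(" lid n",br.sum(),"ztop",zt,"c",c,"r",r,"zmin",P[:,2].min())
    g=blob((H[...,0]>45)&(H[...,0]<95)&(H[...,1]>90)&(H[...,2]<130),b)
    ct=max(cv2.findContours(g.astype(np.uint8),0,1)[0],key=cv2.contourArea)[:,0]
    Q=plane(m,ct,.005);c,r=cv2.minEnclosingCircle(Q[:,:2].astype(np.float32)); e=cv2.fitEllipse(ct)
    C,_=cloud(m,z,g); cs[n]=e[0]; print(" coaster",c,r,"depth z",np.median(C[:,2]),e[0])
    x,y=a[0]-50,a[1]-45
    crops.append(cv2.resize(p[y:y+110,x:x+100,::-1],(400,440),interpolation=cv2.INTER_CUBIC))
print(tri([d[n][2] for n in S],[cs[n] for n in S]))
cv2.imwrite("pics/crop1.png",np.hstack(crops))
E
```

```text
scene hsv lid [ 18 162 210] coaster [ 69 155  69]
 lid n 989 ztop 0.0899595253074785 c (0.5123282074928284, 0.17170900106430054) r 0.027995431795716286 zmin -0.0015902043444163683
 coaster (0.4483073055744171, 0.003986293915659189) 0.04486937075853348 depth z 0.00513486050992612 (288.9049377441406, 235.6400604248047)
side hsv lid [ 21 137 238] coaster [ 72 125 131]
 lid n 792 ztop 0.09030663003279471 c (0.511911153793335, 0.17078456282615662) r 0.028335755690932274 zmin -0.001810359118202376Traceback (most recent call last):
  File "<stdin>", line 13, in <module>
AttributeError: 'NoneType' object has no attribute 'astype'
```

```bash
python3 - <<'E'
from h import *
import pickle
d=pickle.load(open("v0.pkl","rb"))
S={"scene":((358,287),(290,236)),"side":((305,133),(285,234))}
cs={};crops=[];X={}
lc=np.array([.5121,.1712])
for n,(a,b) in S.items():
    p,z,m=d[n];H=hsv(p)
    g=blob((H[...,0]>45)&(H[...,0]<95)&(H[...,1]>70)&(H[...,2]<190),b)
    ct=max(cv2.findContours(g.astype(np.uint8),0,1)[0],key=cv2.contourArea)[:,0]
    Q=plane(m,ct,.005);c,r=cv2.minEnclosingCircle(Q[:,:2].astype(np.float32)); e=cv2.fitEllipse(ct)
    C,_=cloud(m,z,g); cs[n]=e[0]; print(n," coaster",c,r,"depth z",np.median(C[:,2]),e[0])
    # whitish dots near the jar
    w=((H[...,1]<90)&(H[...,2]>200)).astype(np.uint8)
    nn,l,s,cc=cv2.connectedComponentsWithStats(w)
    for k in range(1,nn):
        if abs(cc[k]-np.array(a)).max()<50 and s[k,4]>2:
            t=plane(m,cc[k],.089)[0,:2]-lc;f=plane(m,cc[k],.012)[0,:2]-lc
            print("  white",cc[k].round(1),s[k,4],"as lid r,ang",np.hypot(*t).round(4),np.degrees(np.arctan2(t[1],t[0])).round(1),"as foot",np.hypot(*f).round(4),np.degrees(np.arctan2(f[1],f[0])).round(1))
    x,y=a[0]-50,a[1]-45
    crops.append(cv2.resize(p[y:y+110,x:x+100,::-1],(400,440),interpolation=cv2.INTER_CUBIC))
print(tri([d[n][2] for n in S],[cs[n] for n in S]))
cv2.imwrite("pics/crop1.png",np.hstack(crops))
E
```

```text
scene  coaster (0.4483073055744171, 0.003986293915659189) 0.04486937075853348 depth z 0.00513486050992612 (288.9049377441406, 235.6400604248047)
  white [345.4 275.8] 25 as lid r,ang 0.0187 -72.2 as foot 0.0611 -136.3
side  coaster (0.44627243280410767, 0.00045281730126589537) 0.04469246417284012 depth z 0.005074203962054269 (284.9169616699219, 233.5654296875)
  white [310.2 136. ] 20 as lid r,ang 0.0191 -70.1 as foot 0.0754 67.2
  white [297. 152.] 3 as lid r,ang 0.063 -114.3 as foot 0.0257 108.0
(array([4.46550014e-01, 2.48334832e-03, 3.75208912e-04]), [0.0003787348163924636, 0.00037873481639248344])
```

View pics/crop1.png

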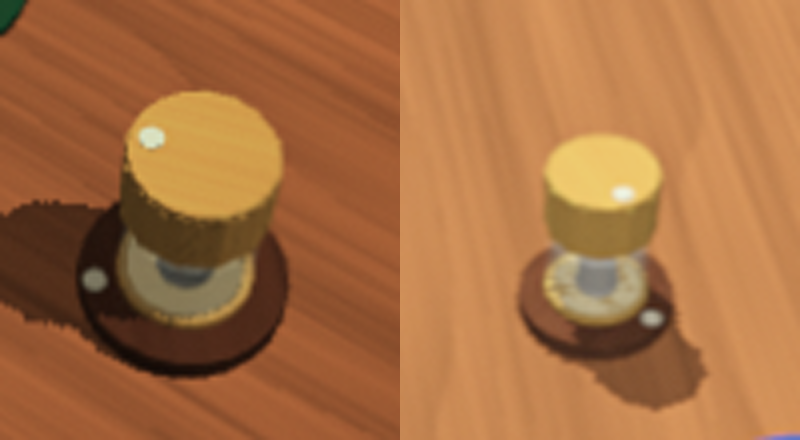

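The crop shows the silver thimble under the brass lid, which confirms the choice. The lid dot is at scene (345,276) / side (310,136). The foot dot is at scene (331.7,312) / side (317.7,167.5). Next: measure the foot dot's angle, then move with wrist looks over the coaster and the jar.

```bash
cat >> h.py <<'E'
def quat(yaw): # tool down, tool x at world angle yaw
    return np.array([0,np.cos(yaw/2),np.sin(yaw/2),0.])
E
python3 - <<'E'
from h import *
import pickle
from rig import ctrl,solve_ik,monitor,imaging
d=pickle.load(open("v0.pkl","rb"));lc=np.array([.5121,.1712])
ms=[d[n][2] for n in("scene","side")]
for nm,uv in(("foot",[(331.7,312),(317.7,167.5)]),("liddot",[(345.4,275.8),(310.2,136)])):
    x,e=tri(ms,uv);t=x[:2]-lc;print(nm,x.round(4),np.round(e,4),"r",np.hypot(*t).round(4),np.degrees(np.arctan2(t[1],t[0])).round(1))
for yd in range(-180,181,45):
    q=solve_ik([.5121,.1712,.079],quat(np.radians(yd))); print(yd,None if q is None else np.round(q,2))
ctrl.move_pose([.447,.002,.28],quat(0.3))
o={}
for i,p in enumerate(([.447,.002,.28],[.47,.1,.28],[.5121,.1712,.25])):
    if i: ctrl.move_pose(p,quat(.3))
    m=imaging.camera_model("wrist");pc,z=imaging.read_camera("wrist");o[i]=(pc,z,m)
pickle.dump(o,open("w.pkl","wb"))
cv2.imwrite("pics/w.png",np.hstack([cv2.resize(o[i][0][:,:,::-1],(400,300)) for i in(0,2)]))
s=monitor.observe();print(s["clock"],s["joints"].round(2),s["tool_pos"])
E
```

```text
foot [0.5363 0.147  0.0108] [0.001 0.001] r 0.0342 -44.9
liddot [0.5183 0.1533 0.0892] [0.0003 0.0003] r 0.0189 -71.0
-180 [ 0.12  0.4   1.76 -0.    0.99 -1.45]
-135 [ 0.12  0.4   1.76 -0.    0.99 -2.24]
-90 [ 0.12  0.4   1.76 -0.    0.99 -3.03]
-45 [ 0.12  0.4   1.76 -0.    0.99  2.47]
0 [ 0.12  0.4   1.76 -0.    0.99  1.69]
45 [ 0.12  0.4   1.76 -0.    0.99  0.9 ]
90 [ 0.12  0.4   1.76 -0.    0.99  0.12]
135 [ 0.12  0.4   1.76 -0.    0.99 -0.67]
180 [ 0.12  0.4   1.76 -0.    0.99 -1.45]
3.2667 [ 0.11  0.23  1.54 -0.    1.38  1.39] [0.51211891 0.1700169  0.24986994]
```

View pics/w.png

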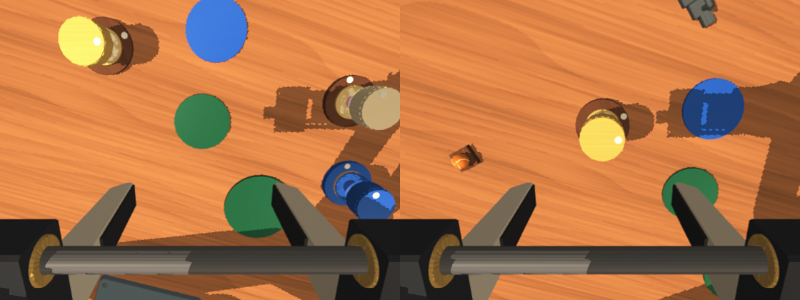

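Wrist pictures: in the left frame (over the coaster) the lid top is at (82,41) and the small green coaster at (203,121). In the right frame (over the jar) the lid top is at (602,139), with its dot at (618,140) and the foot dot at (624,117). Triangulate from these wrist views, then grip and twist.

```bash
python3 - <<'E'
from h import *
import pickle
o=pickle.load(open("w.pkl","rb"))
near={0:((114,57),(284,169)),2:((283,195),None)}
L={}
for i,(a,b) in near.items():
    p,z,m=o[i];H=hsv(p)
    br=blob((H[...,0]>18)&(H[...,0]<34)&(H[...,1]>90)&(H[...,2]>200),a)
    P,_=cloud(m,z,br);zt=np.median(P[:,2]);T=P[abs(P[:,2]-zt)<.004]
    print(i,"lid z",zt,cv2.minEnclosingCircle(T[:,:2].astype(np.float32)))
    ct=max(cv2.findContours(br.astype(np.uint8),0,1)[0],key=cv2.contourArea)[:,0];L[i]=cv2.fitEllipse(cv2.convexHull(ct))[0]
    if b:
        g=blob((H[...,0]>45)&(H[...,0]<95)&(H[...,1]>70),b);ct=max(cv2.findContours(g.astype(np.uint8),0,1)[0],key=cv2.contourArea)[:,0]
        print("coaster",cv2.minEnclosingCircle(plane(m,ct,.005)[:,:2].astype(np.float32)),np.median(cloud(m,z,g)[0][:,2]))
print(L,tri([o[0][2],o[2][2]],[L[0],L[2]]))
E
```

```text
0 lid z 0.08831013223527506 ((0.5116465091705322, 0.17274527251720428), 0.028491226956248283)
coaster ((0.44606325030326843, 0.0037128902040421963), 0.04434623196721077) 0.004413534156309518
2 lid z 0.08839521020895336 ((0.5119357109069824, 0.1724787950515747), 0.027728639543056488)
{0: (114.02864074707031, 57.188385009765625), 2: (282.5306091308594, 194.12474060058594)} (array([0.51226267, 0.17284701, 0.08586575]), [5.03556132863863e-05, 5.03556132865237e-05])
```

```bash
cat >> h.py <<'E'
LID=np.array([.512,.172]);COA=np.array([.4466,.0027])
def dots(imaging,pts=True):
    """lid dot angle (deg) from scene & side views, white blob on lid-top plane"""
    r=[]
    for n in("scene","side"):
        p,z=imaging.read_camera(n);m=imaging.camera_model(n);H=hsv(p)
        nn,l,s,cc=cv2.connectedComponentsWithStats(((H[...,1]<90)&(H[...,2]>200)).astype(np.uint8))
        for k in range(1,nn):
            t=plane(m,cc[k],.089)[0,:2]-LID
            if s[k,4]>5 and .014<np.hypot(*t)<.024: r.append((n,np.degrees(np.arctan2(t[1],t[0])).round(1),s[k,4],np.hypot(*t).round(4)))
    return r
E
cat > tw.py <<'E'
import sys
from h import *
from rig import ctrl,fingers,solve_ik,monitor,imaging
y0,dy=map(np.radians,map(float,sys.argv[1:3]))
ctrl.move_pose([*LID,.14],quat(y0)); ctrl.line_to([*LID,.079],quat(y0),vel=.12)
fingers.gripper_close(); s=monitor.observe();print("grip",s["clock"],s["finger_gap"],s["grip_force"],s["tool_pos"],s["wrist_force"].round(1))
q=np.array(s["joints"]);n=3
for i in range(1,n+1):
    t=q.copy();t[5]-=dy*i/n;ctrl.set_joints(t)
    s=monitor.observe();print("tw",s["clock"],s["joints"][5].round(3),s["ft_torque"].round(3),s["wrist_force"].round(1),s["tool_pos"].round(4))
if len(sys.argv)<4:
    fingers.open_jaws();p=monitor.observe()["tool_pos"];ctrl.line_to([*LID,.14],vel=.15);ctrl.move_pose([*LID,.26],quat(y0))
    print(dots(imaging),monitor.observe()["clock"])
E
python3 tw.py 20 60
```

```text
grip 5.1417 0.054812575887299445 30.000229524448514 [0.51200529 0.17207213 0.07906118] [-0.5 -0.3  0.8]
tw 5.5667 0.994 [-0.044 -0.025  0.101] [-0.4 -0.9  0.3] [0.5121 0.1721 0.0791]
tw 5.9917 0.646 [-0.049 -0.07   0.064] [-1.1  0.9  0.7] [0.512  0.1721 0.0791]
tw 6.4167 0.298 [-0.045 -0.005  0.029] [ 0.2 -0.3  0.2] [0.512  0.172  0.0791]
[('scene', np.float64(-13.1), np.int32(28), np.float64(0.0191)), ('side', np.float64(-13.2), np.int32(20), np.float64(0.0202))] 8.85
```

The lid turned 58° with no slip, so one more twist puts it at about 90° past the foot dot. I hold that grip and lift.

```bash
python3 tw.py 20 59 keep && python3 - <<'E'
from h import *
from rig import ctrl,monitor,imaging
ctrl.wait(.4)
s=monitor.observe();print(s["wrist_force"].round(2),s["ft_torque"].round(3))
z=s["tool_pos"][2];xy=s["tool_pos"][:2]
for dz in(.006,.05,.09):
    ctrl.line_to([*xy,z+dz],vel=.06);s=monitor.observe();print(dz,s["wrist_force"].round(2),s["finger_gap"],s["clock"])
    if abs(s["wrist_force"][2])>12: break
im=[imaging.read_camera(n)[0] for n in("scene","side")]
cv2.imwrite("pics/lift.png",np.hstack([cv2.resize(p[:,:,::-1],(400,300)) for p in im]))
E
```

```text
grip 10.7583 0.05498102472744333 30.000279871746898 [0.51197731 0.17212668 0.07905936] [-0.5  1.   1.1]
tw 11.1833 0.999 [ 0.038 -0.049  0.08 ] [0.2 0.1 0.8] [0.5121 0.1721 0.0791]
tw 11.6083 0.658 [-0.089  0.016  0.088] [-0.1 -1.   2.3] [0.5122 0.1721 0.0793]
tw 12.0333 0.315 [-0.04  -0.067  0.043] [-0.4  0.2  3.2] [0.5122 0.1721 0.0792]
[0.77 0.41 2.67] [-0.051 -0.18  -0.019]
0.006 [-0.48  0.09 -0.28] 0.054528440561126074 12.6833
0.05 [ 0.18  0.43 -1.48] 0.05530130815300619 13.5667
0.09 [-0.27  1.01 -0.85] 0.054610255608321105 14.3833
```

View pics/lift.png

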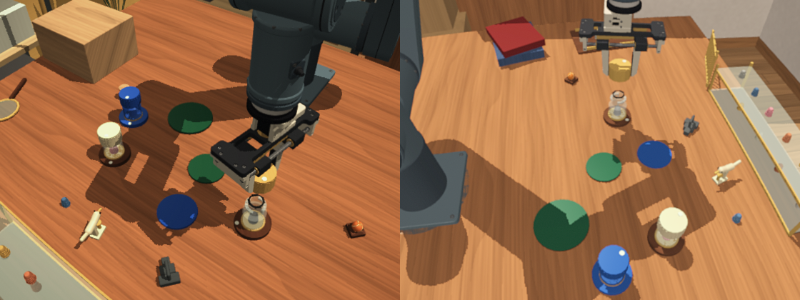

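The pictures show the lid held in the jaws at side (620,70), with the open jar neck below it at (617,98). Now carry it to the coaster and lower it until it touches.

```bash
python3 - <<'E'
from h import *
from rig import ctrl,fingers,monitor,imaging
ctrl.line_to([*COA,.169],vel=.15); ctrl.line_to([*COA,.040],vel=.1); ctrl.wait(.3)
f0=monitor.observe()["wrist_force"][2]; z=.034
while z>.0225:
    ctrl.line_to([*COA,z],vel=.03);ctrl.wait(.1);f=np.mean([monitor.observe()["wrist_force"][2] for _ in range(3)])
    print(round(z,4),round(f-f0,2))
    if f-f0>4: break
    z-=.001
s=monitor.observe();print(s["tool_pos"].round(4),s["finger_gap"],s["clock"])
fingers.open_jaws();ctrl.wait(.2);ctrl.line_to([*COA,.12],vel=.1);ctrl.move_pose([.40,-.25,.3],quat(np.pi/2));ctrl.wait(.3)
d=[]
for n in("scene","side"):
    p,z=imaging.read_camera(n);m=imaging.camera_model(n);H=hsv(p)
    br=(H[...,0]>14)&(H[...,0]<34)&(H[...,1]>90)&(H[...,2]>110)
    P,_=cloud(m,z,br);k=(np.hypot(*(P[:,:2]-COA).T)<.06)&(P[:,2]>.03);P=P[k]
    zt=np.percentile(P[:,2],80);T=P[abs(P[:,2]-zt)<.003];print(n,zt,cv2.minEnclosingCircle(T[:,:2].astype(np.float32)),len(T));d.append(p)
cv2.imwrite("pics/end.png",np.hstack([cv2.resize(p[:,:,::-1],(400,300)) for p in d]));print(monitor.observe()["clock"])
E
```

```text
0.034 -0.81
0.033 0.05
0.032 0.46
0.031 0.48
0.03 0.36
0.029 0.49
0.028 -0.15
0.027 0.19
0.026 13.01
[0.4468 0.0027 0.027 ] 0.05455794373397755 20.8333
scene 0.0378588164535407 ((0.44768026471138, 0.00289168581366539), 0.028122292831540108) 620
side 0.03786228762973833 ((0.44781672954559326, 2.9928565709269606e-05), 0.027527756989002228) 328
24.5083
```

View pics/end.png

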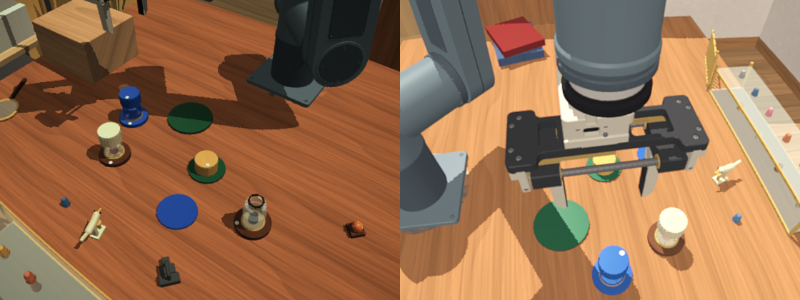

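The lid stands upright in the middle of the small green coaster at scene (206,163). Its top is 38 mm above the table (37 expected), it is about 1 to 3 mm off centre, and the cream jar is untouched. I hand it in.

```bash
python3 -c "
from rig import finish_job
print(finish_job())"
```

```text
the job is handed in; nothing more can be done
None
```

The job is handed in (no verdict came back): the brass lid was unscrewed in two twists, lifted off and set upright within about 3 mm of the green coaster's centre, in about 25 s, without going near the cream lid.

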